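# Unload the measuring fixture into the tray in the same order

### The arm

A 6-joint arm with a two-finger parallel gripper is mounted at the origin on the work surface. World frame = base frame: x ahead of the robot, y to its left, z up, the work surface at z = 0. Lengths are in m, angles in degrees, forces in N, time in s.
With the tool pointing down it reaches from about 0.35 to 0.925 m from the base axis. Payload 6.4 kg.
Tool frame: the origin (TCP) lies midway between the tips of the shut fingers; the grasp point (between the pads) lies 19 mm behind it; z points along the fingers, y is the line along which they close (so a half turn about z gives the same grasp; the last joint's range is limited). The gripper opens to 85 mm and grips with 20 to 120 N. Pads are 22 mm wide; open, the fingers measure 114 mm over their backs; the gripper's body (76 mm by 85 mm) begins 54 mm behind the grasp point. The pads swing forward as they close: fully open they stand 13 mm farther back than shut.
Start: joints at [56.201, 14.043, 89.255, -0, 76.702, -9.975], TCP at [0.263, 0.595, 0.195] pointing down, gripper open.
Joint ranges: [-179.41, 179.41], [-58.25, 129.5], [7.25, 145.43], [-54.29, 234.29], [11.92, 165.04], [-157.13, 157.13]. Speed limits (degrees/s): [147.25, 147.25, 180, 180, 180, 180].

### API

Orientations are given as [roll, pitch, yaw] about the fixed x, y, z axes, in that order (R = Rz(yaw) Ry(pitch) Rx(roll)).
In Python, from rig import observe, cams, r gives the robot as it stands. The module is installed in compiled form; this text tells all that it offers.
- The arm moves only by the shell command python3 -m pendant 'ROWS'. ROWS is JSON, a list of rows, each an object with "dp": the shift along the tool's x, y, z in cm, a list of three; "twist": the turn about the tool's z in rad; "hand": the closure, from 0 (fully open) to 1 (shut). A call has 1 to 12 rows; each row shifts and turns the commanded pose from where the row before left it, along the tool's axes as they then stand; what a row does not reach is not made up. A row lasts 1/8 s, in which the tool goes at most 62.5 mm and 10.7 degrees, less where a joint would pass 70% of its speed; a pose out of reach is approached as far as the arm can. A call with a gripper value outside its range is refused whole. The fingers move at their own pace and stop on an object; the grip force is fixed at half the most. Time passes only in rows, so rows that do not move let the fingers close. It gives the time, the measured TCP pose, the force, the opening and the grip force at its end, in the units of the state.
- observe(): the state, without advancing time (a new reading comes with each control period).
- cams.get_image(name): name is "scene" or "top" or "wrist"; returns (picture, depth): 480x640x3 uint8, red, green, blue; 480x640 float32, m along the optical axis (not along the pixel's ray), 0 where there is no reading.
- cams.camera_info(name): a dict with "fx", "fy", "cx", "cy" (pixels), "k1" (the pictures are not rectified: a ray, as slopes to the right and down, at radius r is drawn at 1 + k1 r^2 times it, then the intrinsics apply), "xyz" and "attitude" of the camera in the world. Camera axes: x right, y down, z forward; pixel columns grow to the right and rows downward; lengths in m; the calibration is good to about 2 mm. A picture is of the moment at which its call begins: read the wrist's pose just before it. camera_info takes no time and is no camera call; for the wrist camera it gives the pose at the moment of the call.
- r.finish_job(): hands the job in; it is judged then, once.
The state is a dict: "t": time; "joint_positions": joint angles; "joint_vel": joint speeds; "tau": joint torques, N m; "tool_pos": TCP position; "tcp_rot": TCP orientation; "contact_force": force on the tool from outside, world axes, zero at the start; "torque": the same for the moment, N m; "gripper_width": opening from 0.0 (shut) to 1.0 (fully open); "grasp_force": force on a finger pad.
Only numpy, scipy, OpenCV 4.12 (cv2) and the standard library are available. Lean on these libraries where they do the work, as an engineer would, in place of code of your own. Each camera call takes 0.05 s, during which the arm holds its last target. There are 200 camera calls.

### The job

The four machined samples in the black inspection fixture have been measured: swing the hinged hold-down bar up and back until it stands upright or beyond, and leave it up. Then move the samples one by one into the four pockets of the white tray in the same left-to-right order as they stood in the fixture, each standing upright on the floor of its pocket, without tipping any of them over.

Things in the scene. Friction and masses are not known exactly. Their poses are not given: they have to be found in the camera images.
- part_round: Plain round sleeve, 32 mm diameter, with a wide dark bore (20 mm) in its top. Bright aluminium, 55 mm tall, loose, about 0.1 kg, standing upright in a seat at the start. Origin: centre of its underside; z up, y roughly along the row.
- part_hex: Hexagonal bar piece, 26 mm across flats, two of the flats facing its +y and -y; small dark hole in its top. Bright aluminium, 55 mm tall, loose, about 0.1 kg, standing upright in a seat at the start. Origin: centre of its underside; z up, y roughly along the row.
- part_flat: Flat bar piece, rectangular, 34 mm (along its x) by 20 mm (along its y); small dark hole in its top. Bright aluminium, 55 mm tall, loose, about 0.1 kg, standing upright in a seat at the start. Origin: centre of its underside; z up, y roughly along the row.
- part_flanged: Flanged bush: foot disc 36 mm diameter and 10 mm thick, above it a slim round shank 20 mm in diameter up to the top. Bright aluminium, 55 mm tall, loose, about 0.1 kg, standing upright in a seat at the start. Origin: centre of its underside; z up, y roughly along the row.
- seat_round: The fixed black seat in which the round part stands at the start: 50 mm square block, floor 12 mm above its origin, with a 4 mm wide rim 5 mm higher (inside 42 mm square). One of four alike in the fixture row, 68 mm apart centre to centre; origin: centre of its underside; y along the row (+y: to the left as the robot sees it).
- seat_hex: The fixed black seat in which the hex part stands at the start: 50 mm square block, floor 12 mm above its origin, with a 4 mm wide rim 5 mm higher (inside 42 mm square). One of four alike in the fixture row, 68 mm apart centre to centre; origin: centre of its underside; y along the row (+y: to the left as the robot sees it).
- seat_flat: The fixed black seat in which the flat part stands at the start: 50 mm square block, floor 12 mm above its origin, with a 4 mm wide rim 5 mm higher (inside 42 mm square). One of four alike in the fixture row, 68 mm apart centre to centre; origin: centre of its underside; y along the row (+y: to the left as the robot sees it).
- seat_flanged: The fixed black seat in which the flanged part stands at the start: 50 mm square block, floor 12 mm above its origin, with a 4 mm wide rim 5 mm higher (inside 42 mm square). One of four alike in the fixture row, 68 mm apart centre to centre; origin: centre of its underside; y along the row (+y: to the left as the robot sees it).
- tray: White fixed tray: four pockets in a row along y, then (-y end) a ledge with a steel ring. Origin: underside, middle of the four pockets. Pocket centres x = 0, y = +96, +32, -32, -96 mm (left to right as the robot sees it); each open above, inside 50 (x) by 54 mm (y), floor 8 and rim 20 mm above the origin; 10 mm walls between.
- bar_handle (a point): Mid-grip of the hold-down bar's black loop handle: 10 mm round bar, 136 mm long, along y (row direction). Frame turns with the bar; closed (start: 0 to 4 deg) it is level, x away from the robot, the bar 60 mm behind the grip. Hinge axis along y, at x +115, z -12 mm; opens up and away to a stop at 109 deg, takes about 4 N, stays where left. Seats at y +102, +34, -34, -102 mm.

How it is judged:
By the outcome, as a careful person would: the job done as asked, in the order asked, and still so for the second after the job is handed in, with the robot touching nothing.
It also fails if it takes over 128 s, if anything falls off the work surface, if the arm or the gripper's body presses on something with over 40 N, if the wrist force passes 120 N, or if a joint passes its speed limit or range.

## Working session

There is one attempt and no reset: what is moved stays moved. The work goes in short steps, Python scripts to look and compute and a shell command to move; the robot and the scene stay as the last step left them, time stands still between calls to the robot, and variables do not carry over. Pictures are saved under pics/ and viewed, at most 14 in all, crops included, and the job is handed in when it is done.

```bash
mkdir -p pics
cat > h.py <<'E'
import numpy as np, cv2
from scipy.spatial.transform import Rotation as R
from rig import observe, cams, r
def rot(a): return R.from_euler('xyz',a,degrees=True).as_matrix()
def get(name):
    i=cams.camera_info(name); p,d=cams.get_image(name); return i,p,d
def ray(i,u,v):
    x=np.array([(u-i['cx'])/i['fx'],(v-i['cy'])/i['fy']]); s=x.copy()
    for _ in range(20): s=x/(1+i['k1']*(s@s))
    return np.array([s[0],s[1],1.])
def pt(i,d,u,v):
    return np.array(i['xyz'])+rot(i['attitude'])@(ray(i,u,v)*d[int(v),int(u)])
def ptz(i,u,v,z):
    o=np.array(i['xyz']); w=rot(i['attitude'])@ray(i,u,v); return o+w*(z-o[2])/w[2]
def save(n,p): cv2.imwrite('pics/'+n+'.png',p[...,::-1])
E
python3 - <<'E'
from h import *
print(observe())
for n in('scene','top'):
    i,p,d=get(n); print(n,i); save(n,p); np.save(n+'_d.npy',d)
E
```

```text
{'t': 0.0, 'joint_positions': array([ 5.62012811e+01,  1.40852934e+01,  8.93258085e+01,  1.53514800e-03,
        7.67020653e+01, -9.97561480e+00]), 'joint_vel': array([-0.01714099, -0.02984898,  0.05222413, -0.05835133,  0.06125107,
        0.03036148]), 'tau': array([ 4.43928559e-05, -4.29511642e+01, -3.26126146e+01, -1.77310280e-04,
        5.44975934e-03,  1.21923011e-05]), 'tool_pos': array([0.26217723, 0.59408537, 0.19375887]), 'tcp_rot': array([-1.79888802e+02, -2.10745360e-02,  1.56176521e+02]), 'contact_force': array([-0.46874093, -0.02682117, -0.01880039]), 'torque': array([ 0.00519442,  0.02704282, -0.01181892]), 'grasp_force': 0.0, 'gripper_width': 1.0028640659084556}
scene {'fx': 547.385345976322, 'fy': 547.385345976322, 'cx': 316.86729565917443, 'cy': 244.6190426971534, 'k1': -0.12243611484816022, 'xyz': array([ 0.81729602, -0.38588776,  0.63771717]), 'attitude': array([-136.91098488,    0.78322092,   32.28029759])}
top {'fx': 465.3135739742772, 'fy': 465.3135739742772, 'cx': 325.62085865288213, 'cy': 248.7980967215127, 'k1': -0.010072500152937149, 'xyz': array([0.42658795, 0.047681  , 0.71699151]), 'attitude': array([-167.83172611,    0.31924524,  -95.2647635 ])}
```

View pics/scene.png

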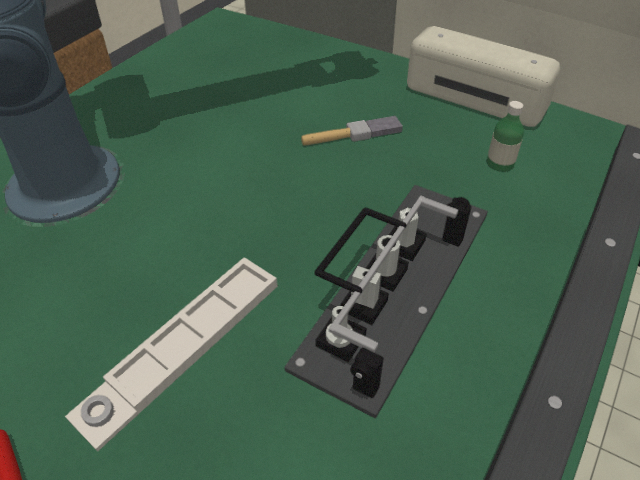

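View pics/top.png

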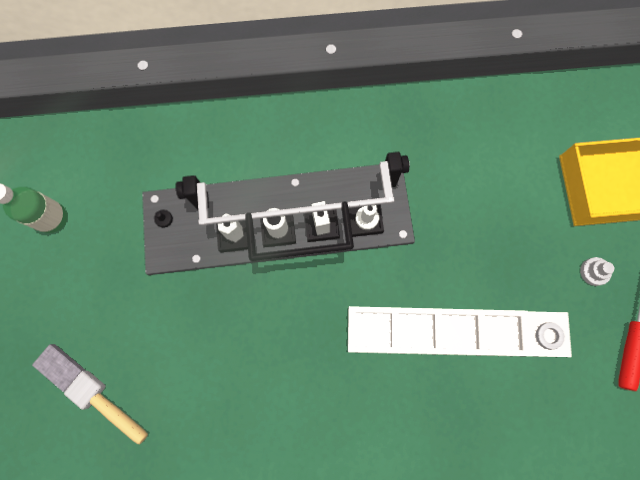

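The scene picture shows the row flanged (340,330), flat (367,285), round (388,255), hex (408,228), seen from the far right. In the top view, left to right, they are hex (230,228), round (275,223), flat (322,218) and flanged (367,213). The handle runs (250,255)–(350,250) and the tray pockets lie from (370,330) to (498,333).

Run:
```python
from h import *
p=cv2.imread('pics/top.png'); c=p[180:270,180:420]
cv2.imwrite('pics/c1.png',cv2.resize(c,None,fx=3.33,fy=3.33,interpolation=cv2.INTER_CUBIC))
c=p[295:370,340:580]
cv2.imwrite('pics/c2.png',cv2.resize(c,None,fx=3.33,fy=3.33,interpolation=cv2.INTER_CUBIC))
i=cams.camera_info('top'); d=np.load('top_d.npy'); np.set_printoptions(precision=4,suppress=True)
for u,v in [(230,221),(276,215),(321,209),(370,207),(249,256),(300,256),(351,250),(160,250),(400,180),(350,308),(358,318),(370,330),(413,331),(456,332),(498,333),(539,312)]:
    print(u,v,pt(i,d,u,v))
```

```text
230 221 [0.6154 0.1694 0.084 ]
276 215 [0.6177 0.104  0.0853]
321 209 [0.6195 0.04   0.0887]
370 207 [ 0.6188 -0.0302  0.0792]
249 256 [0.5607 0.1442 0.0924]
300 256 [0.5719 0.0784 0.0058]
351 250 [ 0.5741 -0.0018  0.0055]
160 250 [0.6004 0.2942 0.0117]
400 180 [ 0.6798 -0.0914  0.011 ]
350 308 [0.4833 0.0098 0.02  ]
358 318 [ 0.4681 -0.0012  0.0095]
370 330 [ 0.4487 -0.0173  0.0086]
413 331 [ 0.4413 -0.0815  0.0073]
456 332 [ 0.4338 -0.1452  0.0091]
498 333 [ 0.4265 -0.2078  0.0085]
539 312 [ 0.4517 -0.2755  0.007 ]
```

View pics/c1.png

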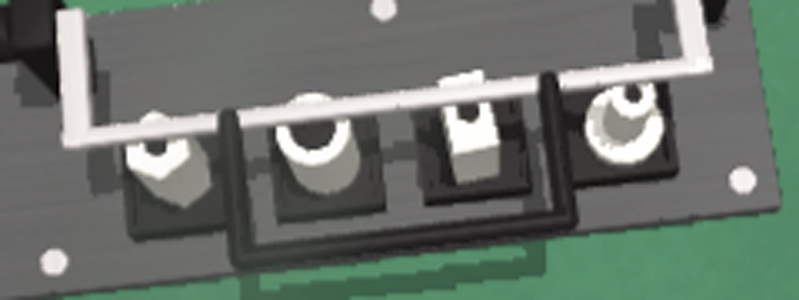

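View pics/c2.png

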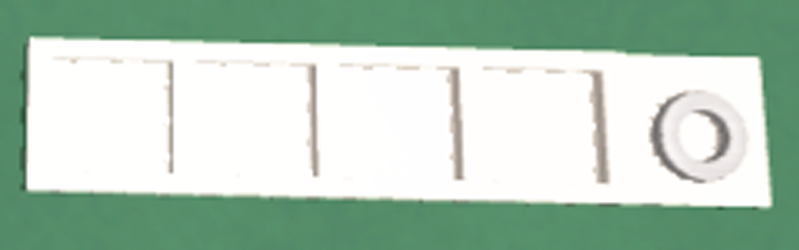

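In crop 1 the handle grip runs from about (243,252) to (570,217) and the part tops are at hex (157,150), round (312,128), flat (467,115) and flanged (633,98). In crop 2 the tray outline corners are (30,38), (27,190), (760,57), (770,205), and the left rim edges of the pockets' right walls are near x 173, 317, 461 and 606. Next I convert these to poses.

```bash
cat > m.py <<'E'
from h import *
np.set_printoptions(precision=4,suppress=True)
i=cams.camera_info('top'); d=np.load('top_d.npy')
def c1(x,y): return 180+(x+.5)/3.33-.5,180+(y+.5)/3.33-.5
def c2(x,y): return 340+(x+.5)/3.33-.5,295+(y+.5)/3.33-.5
print('tray corners');[print(ptz(i,*c2(*q),.02)) for q in [(30,38),(27,190),(760,57),(770,205)]]
print('walls');[print(ptz(i,*c2(*q),.02)) for q in [(173.5,118),(317.5,121),(461,124),(606,128)]]
print('handle');
for q in [(236,252),(290,250),(350,243),(407,235),(460,229),(520,222),(570,217)]:
    u,v=map(round,c1(*q)); print(d[v-3:v+4,u].round(3), ptz(i,*c1(*q),.09))
print('tops')
for n,q in dict(hex=(157,150),rnd=(312,128),flat=(467,115),fl=(633,98)).items():
    u,v=c1(*q); print(n,ptz(i,u,v,.078)); 
    zs=[pt(i,d,int(u)+a,int(v)+b)[2] for a in range(-4,5) for b in range(-3,6)]; print(np.round(np.sort(zs)[::8],3))
E
python3 m.py
```

```text
tray corners
[0.4863 0.0115 0.02  ]
[0.4202 0.0196 0.02  ]
[ 0.4476 -0.3126  0.02  ]
[ 0.3835 -0.3041  0.02  ]
walls
[ 0.4453 -0.0482  0.02  ]
[ 0.4381 -0.1115  0.02  ]
[ 0.4309 -0.1746  0.02  ]
[ 0.4231 -0.2383  0.02  ]
handle
[0.637 0.637 0.638 0.637 0.637 0.638 0.638] [0.562  0.1425 0.09  ]
[0.639 0.639 0.637 0.637 0.638 0.638 0.64 ] [0.5608 0.1202 0.09  ]
[0.638 0.639 0.637 0.638 0.639 0.64  0.64 ] [0.5614 0.0953 0.09  ]
[0.722 0.639 0.64  0.638 0.641 0.638 0.64 ] [0.5626 0.0715 0.09  ]
[0.722 0.64  0.639 0.639 0.638 0.64  0.639] [0.5631 0.0495 0.09  ]
[0.723 0.642 0.64  0.639 0.639 0.64  0.641] [0.5637 0.0244 0.09  ]
[0.641 0.641 0.641 0.642 0.64  0.642 0.642] [0.5639 0.0036 0.09  ]
tops
hex [0.6121 0.1754 0.078 ]
[0.076 0.078 0.079 0.079 0.079 0.08  0.08  0.081 0.081 0.084 0.089]
rnd [0.6157 0.1087 0.078 ]
[0.077 0.079 0.079 0.08  0.08  0.08  0.081 0.081 0.082 0.086 0.09 ]
flat [0.6152 0.0421 0.078 ]
[0.076 0.077 0.078 0.079 0.079 0.079 0.079 0.08  0.08  0.081 0.084]
fl [ 0.6161 -0.0296  0.078 ]
[0.072 0.077 0.078 0.078 0.079 0.079 0.079 0.079 0.08  0.08  0.082]
```

```bash
cat > to.py <<'E'
import sys
from h import *
# usage: x y z yaw -> twist (first), then shift in turned tool axes (cm)
x,y,z,yaw=map(float,sys.argv[1:5]); s=observe(); a=s['tcp_rot']; p=s['tool_pos']
tw=(a[2]-yaw+180)%360-180
D=np.array([x,y,z])-p
print('t',round(s['t'],2),'p',p.round(4),'rpy',a.round(1),'F',s['contact_force'].round(1),'w',round(s['gripper_width'],3),'g',round(s['grasp_force'],1),'j',s['joint_positions'].round(0))
print('twist rad',round(np.radians(tw),3),'dp cm (turned axes)',(rot([180,0,yaw]).T@D*100).round(2),'(actual axes now)',(rot(a).T@D*100).round(2))
E
python3 -m pendant '[{"dp":[0,0,0],"twist":0.162,"hand":0.65},{"dp":[0,0,0],"twist":0.162,"hand":0.65},{"dp":[0,0,0],"twist":0.162,"hand":0.65},{"dp":[0,0,0],"twist":0.162,"hand":0.65},{"dp":[0,0,0],"twist":0.162,"hand":0.65},{"dp":[0,0,0],"twist":0.162,"hand":0.65},{"dp":[0,0,0],"twist":0.162,"hand":0.65},{"dp":[-4.4,2.43,0],"twist":0,"hand":0.65},{"dp":[-4.4,2.43,0],"twist":0,"hand":0.65},{"dp":[-4.4,2.43,0],"twist":0,"hand":0.65},{"dp":[-4.4,2.43,0],"twist":0,"hand":0.65},{"dp":[-4.4,2.43,0],"twist":0,"hand":0.65}]'
python3 to.py .563 .0725 .12 91
```

```text
t: 1.6
tool_pos: [0.389, 0.3756, 0.1945]
tcp_rot: [-180.0, 0.0, 91.2]
contact_force: [0.3, -0.6, 0.1]
gripper_width: 0.352
grasp_force: 0.0
t 1.6 p [0.389  0.3756 0.1945] rpy [-180.     0.    91.2] F [ 0.3 -0.6  0.1] w 0.352 g 0.0 j [ 32.  -1. 105.  -0.  75.  31.]
twist rad 0.004 dp cm (turned axes) [-30.61  16.87   7.45] (actual axes now) [-30.67  16.76   7.45]
```

```bash
python3 -m pendant '[{"dp":[-4.37,2.4,0],"twist":0,"hand":0.65},{"dp":[-4.37,2.4,0],"twist":0,"hand":0.65},{"dp":[-4.37,2.4,0],"twist":0,"hand":0.65},{"dp":[-4.37,2.4,0],"twist":0,"hand":0.65},{"dp":[-4.37,2.4,0],"twist":0,"hand":0.65},{"dp":[-4.37,2.4,1],"twist":0,"hand":0.65},{"dp":[-4.37,2.4,3],"twist":0,"hand":0.65},{"dp":[0,0,3],"twist":0,"hand":0.65},{"dp":[0,0,0],"twist":0,"hand":0.65}]'
python3 to.py .563 .0725 .069 91
python3 - <<'E'
from h import *
i,p,d=get('wrist'); print(i); save('w1',p)
i,p,d=get('top'); save('t2',cv2.resize(p[130:330,130:430],None,fx=2.6,fy=2.6))
E
```

```text
t: 2.72
tool_pos: [0.5606, 0.0746, 0.1217]
tcp_rot: [-179.6, -0.0, 91.1]
contact_force: [-0.3, 0.1, 1.1]
gripper_width: 0.351
grasp_force: 0.0
t 2.73 p [0.5606 0.0746 0.1217] rpy [-179.6   -0.    91.1] F [-0.3  0.1  1.1] w 0.351 g 0.0 j [ -4.   8. 105.   0.  68.  -5.]
twist rad 0.003 dp cm (turned axes) [-0.21  0.23  5.27] (actual axes now) [-0.22  0.27  5.27]
{'fx': 399.1509614812135, 'fy': 399.1509614812135, 'cx': 321.55093535706135, 'cy': 247.54867069380398, 'k1': -0.07799970979571731, 'xyz': array([0.56103886, 0.14467219, 0.30123919]), 'attitude': array([163.72758611,   0.39299229,   1.13235143])}
```

View pics/w1.png

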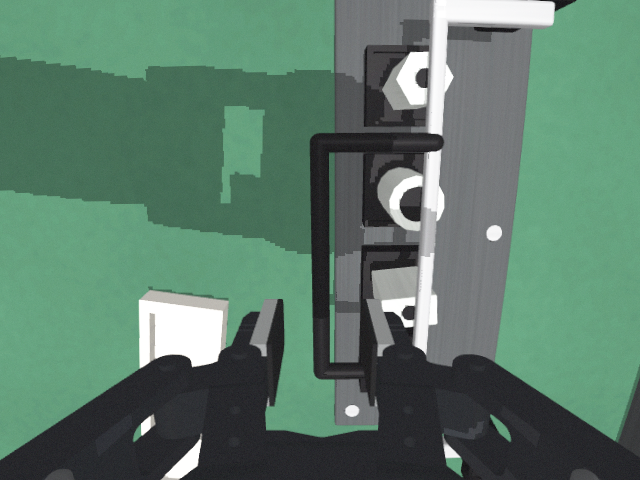

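The wrist view shows the handle (322,140–375) centred between the pads (275 and 370), with hex, round and flat parts at (424,78), (414,203) and (408,313).

```bash
python3 -m pendant '[{"dp":[-0.1,0.1,2],"twist":0,"hand":0.65},{"dp":[-0.1,0.1,2],"twist":0,"hand":0.65},{"dp":[0,0,1.2],"twist":0,"hand":0.65},{"dp":[0,0,0],"twist":0,"hand":0.8},{"dp":[0,0,0],"twist":0,"hand":1},{"dp":[0,0,0],"twist":0,"hand":1},{"dp":[0,0,0],"twist":0,"hand":1},{"dp":[0,0,0],"twist":0,"hand":1}]'
python3 - <<'E'
from h import *
p=observe()['tool_pos']; g=p-[0,0,-.0]  # tcp path follows handle shift
for a in range(0,111,12):
    t=np.radians(a); h=np.array([-.115,.012]); q=np.array([h[0]*np.cos(t)+h[1]*np.sin(t), -h[0]*np.sin(t)+h[1]*np.cos(t)]); print(a,(100*(q-h)).round(2))
E
```

```text
t: 3.82
tool_pos: [0.5653, 0.073, 0.0732]
tcp_rot: [180.0, 0.0, 91.2]
contact_force: [0.2, 0.5, -0.2]
gripper_width: 0.003
grasp_force: 0.0
0 [0. 0.]
12 [0.5  2.36]
24 [1.48 4.57]
36 [2.9  6.53]
48 [4.7  8.15]
60 [6.79 9.36]
72 [ 9.09 10.11]
84 [11.49 10.36]
96 [13.9  10.11]
108 [16.19  9.37]
```

Run:
```python
from h import *
i,p,d=get('wrist'); j,q,e=get('scene')
save('w2',np.vstack([cv2.resize(p,(400,300)),cv2.resize(q[150:420,230:510],(400,300))]))
np.save('w2d.npy',d)
for u,v in [(322,200),(322,250),(322,300)]: print(pt(i,d,u,v),d[v,u-8:u+9:4])
```

```text
[0.56558059 0.10091883 0.00065051] [0.16221367 0.16486636 0.25373682 0.2541479  0.24235453]
[5.66284514e-01 6.75472592e-02 9.50927371e-05] [0.16868067 0.17034875 0.26364616 0.26353988 0.25048703]
[0.56577168 0.08297037 0.11628523] [0.14820394 0.14830232 0.14779975 0.14762844 0.14824967]
```

View pics/w2.png

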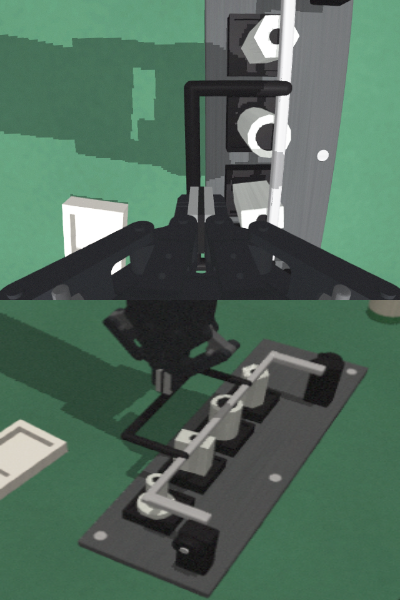

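The wrist view shows the handle left of the shut fingers (centre column ~193 of 400), and in the scene view the tips seem to be above or in front of the handle. I measure the handle's height from the wrist depth.

Run:
```python
from h import *
np.set_printoptions(precision=4,suppress=True)
i=cams.camera_info('wrist'); d=np.load('w2d.npy')
for v in (160,200,240,270):
    print(v,[ (u,pt(i,d,u,v).round(4)) for u in range(292,324,4)])
```

```text
160 [(292, array([0.5463, 0.1256, 0.0002])), (296, array([0.5543, 0.1319, 0.0909])), (300, array([0.5559, 0.132 , 0.0913])), (304, array([0.5576, 0.1321, 0.092 ])), (308, array([0.5591, 0.1321, 0.0925])), (312, array([0.5607, 0.1321, 0.0914])), (316, array([0.5623, 0.132 , 0.0903])), (320, array([0.5637, 0.1259, 0.0001]))]
200 [(292, array([0.5463, 0.1005, 0.0004])), (296, array([0.5543, 0.1157, 0.0901])), (300, array([0.556 , 0.1159, 0.0912])), (304, array([0.5577, 0.1162, 0.0926])), (308, array([0.5594, 0.1163, 0.0929])), (312, array([0.5609, 0.1162, 0.092 ])), (316, array([0.5625, 0.1159, 0.0902])), (320, array([ 0.5642,  0.1007, -0.0007]))]
240 [(292, array([0.5464, 0.0743, 0.0011])), (296, array([0.5491, 0.0745, 0.0016])), (300, array([0.5562, 0.0991, 0.0913])), (304, array([0.5579, 0.0993, 0.0922])), (308, array([0.5595, 0.0991, 0.0913])), (312, array([0.5612, 0.0995, 0.0924])), (316, array([0.5628, 0.099 , 0.0905])), (320, array([0.5647, 0.0746, 0.0007]))]
270 [(292, array([0.5464, 0.0535, 0.0008])), (296, array([0.5491, 0.0535, 0.0007])), (300, array([0.5562, 0.0857, 0.091 ])), (304, array([0.558 , 0.0864, 0.0931])), (308, array([0.5597, 0.0864, 0.0929])), (312, array([0.5614, 0.0864, 0.0927])), (316, array([0.5631, 0.0856, 0.0905])), (320, array([0.5651, 0.0536, 0.0002]))]
```

Run:
```python
from h import *
np.set_printoptions(precision=4,suppress=True)
print(observe()['tool_pos'],observe()['tcp_rot'])
i,p,d=get('scene')
for v in range(212,246,3):
    print(v,[pt(i,d,u,v).round(3) for u in (338,342,346,350)])
save('s3',cv2.resize(p[150:300,290:440],(600,600),interpolation=cv2.INTER_CUBIC))
```

```text
[0.5652 0.073  0.0731] [179.9833   0.0014  91.2038]
212 [array([0.561, 0.059, 0.15 ]), array([0.564, 0.064, 0.148]), array([0.571, 0.062, 0.153]), array([0.577, 0.061, 0.157])]
215 [array([0.557, 0.066, 0.137]), array([0.565, 0.062, 0.145]), array([0.571, 0.062, 0.148]), array([0.577, 0.061, 0.152])]
218 [array([0.558, 0.064, 0.134]), array([0.565, 0.062, 0.14 ]), array([0.571, 0.062, 0.143]), array([0.575, 0.066, 0.141])]
221 [array([0.557, 0.067, 0.126]), array([0.566, 0.06 , 0.136]), array([0.572, 0.06 , 0.139]), array([0.575, 0.066, 0.136])]
224 [array([0.557, 0.065, 0.122]), array([0.565, 0.062, 0.129]), array([0.571, 0.062, 0.131]), array([0.575, 0.066, 0.131])]
227 [array([ 0.5  ,  0.166, -0.   ]), array([0.566, 0.061, 0.124]), array([0.572, 0.06 , 0.128]), array([0.576, 0.065, 0.126])]
230 [array([0.504, 0.158, 0.002]), array([0.566, 0.061, 0.118]), array([0.572, 0.062, 0.121]), array([0.576, 0.064, 0.121])]
233 [array([ 0.507,  0.154, -0.   ]), array([ 0.512,  0.158, -0.001]), array([0.572, 0.061, 0.116]), array([0.565, 0.086, 0.09 ])]
236 [array([ 0.509,  0.149, -0.002]), array([0.56 , 0.073, 0.093]), array([0.564, 0.077, 0.091]), array([0.527, 0.158, 0.001])]
239 [array([ 0.513,  0.143, -0.001]), array([0.563, 0.068, 0.093]), array([0.566, 0.073, 0.091]), array([0.53 , 0.152, 0.   ])]
242 [array([0.561, 0.06 , 0.093]), array([0.564, 0.065, 0.091]), array([0.528, 0.143, 0.   ]), array([0.534, 0.146, 0.001])]
245 [array([0.564, 0.055, 0.093]), array([0.566, 0.063, 0.087]), array([0.532, 0.136, 0.002]), array([0.537, 0.14 , 0.001])]
```

View pics/s3.png

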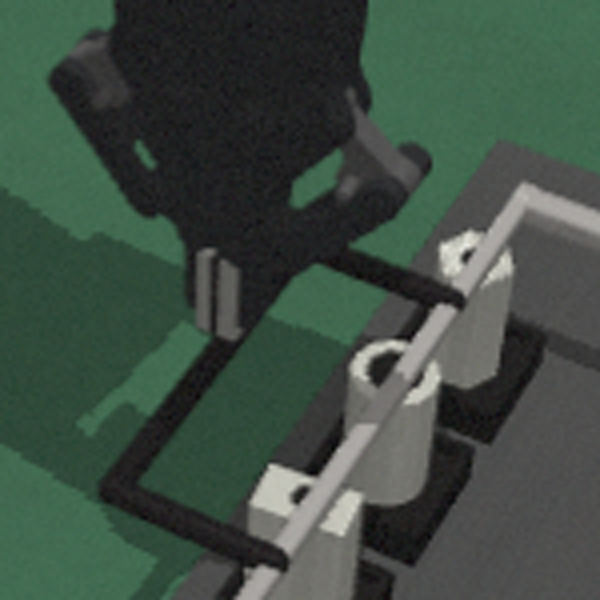

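The true fingertips are at z≈0.116, about 42 mm above the reported TCP (0.073). The scene and wrist depths agree on this, and the handle's x is 0.560. From here on I use a tip offset of +42 mm.

```bash
python3 -m pendant '[{"dp":[0,-0.5,0],"twist":0,"hand":0.65},{"dp":[0,0,0],"twist":0,"hand":0.65},{"dp":[0,0,0],"twist":0,"hand":0.65},{"dp":[0,0,2],"twist":0,"hand":0.65},{"dp":[0,0,1.6],"twist":0,"hand":0.65},{"dp":[0,0,1],"twist":0,"hand":0.65},{"dp":[0,0,0],"twist":0,"hand":0.65},{"dp":[0,0,0],"twist":0,"hand":1},{"dp":[0,0,0],"twist":0,"hand":1},{"dp":[0,0,0],"twist":0,"hand":1},{"dp":[0,0,0],"twist":0,"hand":1}]'
```

```text
t: 5.35
tool_pos: [0.5596, 0.0728, 0.027]
tcp_rot: [-179.9, 0.0, 91.2]
contact_force: [-5.4, -0.7, 3.1]
gripper_width: 0.094
grasp_force: 58.5
```

```bash
python3 -m pendant '[{"dp":[0,0.19,-1.2],"twist":0,"hand":1},{"dp":[0,0.31,-1.16],"twist":0,"hand":1},{"dp":[0,0.43,-1.14],"twist":0,"hand":1},{"dp":[0,0.55,-1.08],"twist":0,"hand":1},{"dp":[0,0.66,-1.02],"twist":0,"hand":1},{"dp":[0,0.76,-0.94],"twist":0,"hand":1}]'
```

```text
t: 6.1
tool_pos: [0.5865, 0.0736, 0.0928]
tcp_rot: [-179.6, -0.0, 91.2]
contact_force: [-14.4, -0.4, 5.7]
gripper_width: 0.091
grasp_force: 58.5
```

```bash
python3 -m pendant '[{"dp":[0,0.86,-0.86],"twist":0,"hand":1},{"dp":[0,0.94,-0.76],"twist":0,"hand":1},{"dp":[0,1.01,-0.66],"twist":0,"hand":1},{"dp":[0,1.08,-0.55],"twist":0,"hand":1},{"dp":[0,1.13,-0.43],"twist":0,"hand":1},{"dp":[0,1.17,-0.32],"twist":0,"hand":1}]'
python3 -m pendant '[{"dp":[0,1.19,-0.19],"twist":0,"hand":1},{"dp":[0,1.21,-0.06],"twist":0,"hand":1},{"dp":[0,1.21,0.06],"twist":0,"hand":1},{"dp":[0,1.2,0.19],"twist":0,"hand":1},{"dp":[0,1.16,0.31],"twist":0,"hand":1},{"dp":[0,0,0],"twist":0,"hand":1}]'
```

```text
t: 6.85
tool_pos: [0.653, 0.0755, 0.1335]
tcp_rot: [179.8, -0.0, 91.2]
contact_force: [-1.3, 1.3, -1.6]
gripper_width: 0.088
grasp_force: 60.7
t: 7.6
tool_pos: [0.7145, 0.0773, 0.1292]
tcp_rot: [179.5, -0.1, 91.2]
contact_force: [2.6, 4.9, 4.5]
gripper_width: 0.093
grasp_force: 59.5
```

Release and rise, then look.

```bash
python3 -m pendant '[{"dp":[0,0,0],"twist":0,"hand":0.65},{"dp":[0,0,0],"twist":0,"hand":0.65},{"dp":[0,0,0],"twist":0,"hand":0.65},{"dp":[0,0,-2],"twist":0,"hand":0.65},{"dp":[0,0,-4],"twist":0,"hand":0.65},{"dp":[0,-4,-2],"twist":0,"hand":0.65},{"dp":[0,-5,0],"twist":0,"hand":0.5},{"dp":[4,-5,0],"twist":0,"hand":0.5},{"dp":[5,-3,0],"twist":0,"hand":0.5},{"dp":[0,0,0],"twist":0,"hand":0.5}]'
python3 - <<'E'
from h import *
i,p,d=get('top'); j,q,e=get('scene'); np.save('top_d2.npy',d)
save('a1',np.vstack([cv2.resize(p[120:300,140:440],(500,300)),cv2.resize(q[100:400,250:550],(300,300))] if 0 else [np.hstack([cv2.resize(p[120:300,140:440],(500,300)),cv2.resize(q[100:400,250:550],(300,300))]), cv2.resize(p[190:250,200:400],(800,240),interpolation=cv2.INTER_CUBIC)]))
E
python3 to.py .6135 .1754 .1 181
```

```text
t: 8.85
tool_pos: [0.5385, 0.164, 0.2068]
tcp_rot: [179.9, -0.0, 91.4]
contact_force: [-0.6, 0.1, 0.2]
gripper_width: 0.495
grasp_force: 0.0
t 8.95 p [0.5404 0.1618 0.2066] rpy [179.9   0.   91.3] F [ 0.5 -1.2 -0.3] w 0.495 g 0.0 j [  5.   2. 101.  -0.  76.   4.]
twist rad -1.566 dp cm (turned axes) [-7.33  1.24 10.66] (actual axes now) [ 1.2   7.31 10.67]
```

View pics/a1.png

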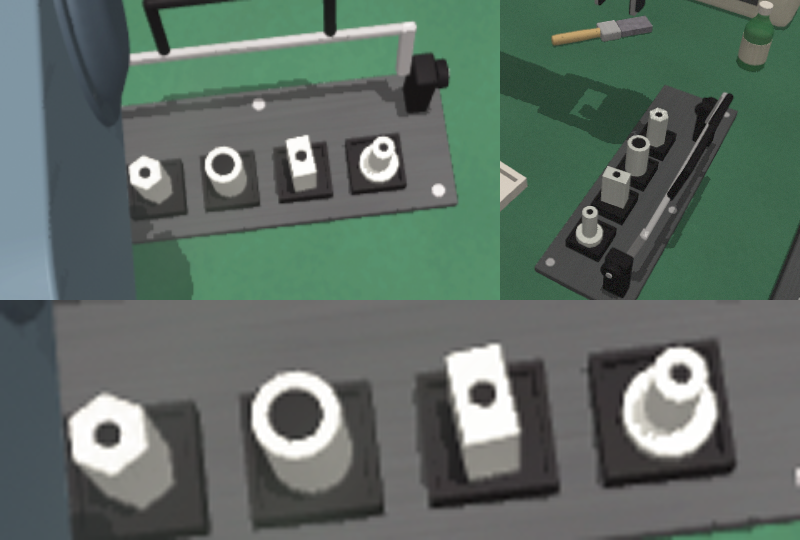

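The bar now stands past upright. In the lower strip (scale 4, origin (200,190)) the tops are at hex (108,135), round (296,114), flat (482,95) and flanged (681,74).

Run:
```python
from h import *
np.set_printoptions(precision=4,suppress=True)
i=cams.camera_info('top')
f=lambda x,y,z=.0785: ptz(i,200+(x+.5)/4-.5,190+(y+.5)/4-.5,z)
for n,q in dict(hex=(108,135),rnd=(296,114),flat=(482,95),fl=(681,74)).items(): print(n,f(*q))
def yaw(a,b):
    v=f(*a)-f(*b); return np.degrees(np.arctan2(v[1],v[0])),np.linalg.norm(v)
print('flat x-edges',yaw((446,57),(463,150)),yaw((500,45),(518,138)))
p=cv2.imread('pics/a1.png')[300:]
m=(p.min(2)>235).astype(np.uint8)
n,l,s,c=cv2.connectedComponentsWithStats(m)
for k in range(1,n):
    if s[k,4]>600: 
        ct=max(cv2.findContours((l==k).astype(np.uint8),cv2.RETR_EXTERNAL,cv2.CHAIN_APPROX_NONE)[0],key=cv2.contourArea)
        print(s[k],cv2.approxPolyDP(ct,4,True)[:,0].tolist(),cv2.minEnclosingCircle(ct))
```

```text
hex [0.614  0.1754 0.0785]
rnd [0.6154 0.1083 0.0785]
flat [0.6162 0.0417 0.0785]
fl [ 0.6174 -0.0299  0.0785]
flat x-edges (np.float64(5.024256033798945), np.float64(0.035027536684254214)) (np.float64(5.236681472094249), np.float64(0.03514559159341539))
[ 449   46   68   96 3656] [[497, 46], [449, 58], [466, 141], [516, 130]] ((481.7801208496094, 93.59140014648438), 49.96595001220703)
[ 625   50   90  103 3649] [[688, 50], [669, 50], [626, 95], [630, 130], [658, 151], [692, 147], [714, 116], [702, 81], [702, 62]] ((673.0, 100.5), 52.68074035644531)
[ 254   74   84   82 2628] [[289, 74], [262, 89], [254, 105], [254, 126], [272, 149], [297, 155], [329, 138], [337, 106], [317, 79]] ((295.2002868652344, 114.75613403320312), 42.70708084106445)
[  72   98   73   74 3162] [[98, 98], [73, 119], [74, 153], [79, 160], [112, 171], [144, 145], [139, 111]] ((107.5, 133.5), 38.99368667602539)
```

```bash
python3 -m pendant '[{"dp":[0,0,0.8],"twist":-0.174,"hand":0.5},{"dp":[0,0,1],"twist":-0.174,"hand":0.5},{"dp":[0,0,1],"twist":-0.174,"hand":0.5},{"dp":[0,0,1],"twist":-0.174,"hand":0.5},{"dp":[0,0,1],"twist":-0.174,"hand":0.5},{"dp":[0,0,1],"twist":-0.174,"hand":0.5},{"dp":[0,0,1],"twist":-0.174,"hand":0.5},{"dp":[0,0,1],"twist":-0.174,"hand":0.5},{"dp":[0,0,1],"twist":-0.174,"hand":0.5},{"dp":[-3.6,0.7,1],"twist":0,"hand":0.5},{"dp":[-3.7,0.6,1],"twist":0,"hand":0.5},{"dp":[0,0,0],"twist":0,"hand":0.5}]'
python3 to.py .614 .1754 -.003 181
python3 - <<'E'
from h import *
i,p,d=get('wrist'); save('w4',p)
E
```

```text
t: 10.45
tool_pos: [0.615, 0.1743, 0.0961]
tcp_rot: [-180.0, -0.0, -179.2]
contact_force: [-0.9, -0.1, -0.1]
gripper_width: 0.503
grasp_force: 0.0
t 10.45 p [0.615  0.1743 0.0961] rpy [-180.    -0.  -179.2] F [-0.9 -0.1 -0.1] w 0.503 g 0.0 j [  6.  18.  95.  -0.  67. -85.]
twist rad -0.003 dp cm (turned axes) [0.09 0.11 9.91] (actual axes now) [0.09 0.11 9.91]
```

View pics/w4.png

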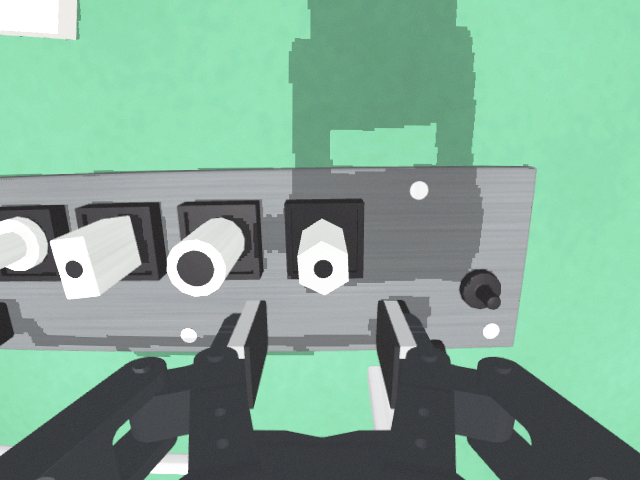

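The wrist view shows the hex (hole at (323,268)) centred between the pads (255, 390) and square to them.

```bash
python3 -m pendant '[{"dp":[0.1,0.1,3],"twist":0,"hand":0.5},{"dp":[0,0,3],"twist":0,"hand":0.5},{"dp":[0,0,2.5],"twist":0,"hand":0.5},{"dp":[0,0,1.4],"twist":0,"hand":0.5},{"dp":[0,0,0],"twist":0,"hand":0.5},{"dp":[0,0,0],"twist":0,"hand":0.7},{"dp":[0,0,0],"twist":0,"hand":0.9},{"dp":[0,0,0],"twist":0,"hand":0.9},{"dp":[0,0,0],"twist":0,"hand":0.9},{"dp":[0,0,0],"twist":0,"hand":0.9}]'
```

```text
t: 11.75
tool_pos: [0.6129, 0.1767, -0.0004]
tcp_rot: [180.0, 0.1, -179.1]
contact_force: [-1.1, -1.1, 6.4]
gripper_width: 0.296
grasp_force: 59.3
```

```bash
python3 -m pendant '[{"dp":[0,0,-1],"twist":0,"hand":0.9},{"dp":[0,0,-3],"twist":0,"hand":0.9},{"dp":[0,0,-4],"twist":0,"hand":0.9},{"dp":[0,0,0],"twist":0.133,"hand":0.9},{"dp":[0,0,0],"twist":0,"hand":0.9}]'
python3 to.py .4489 -.0211 -.015 173.3
```

```text
t: 12.38
tool_pos: [0.6115, 0.1768, 0.0783]
tcp_rot: [180.0, -0.0, 173.4]
contact_force: [-0.1, -0.9, -1.5]
gripper_width: 0.298
grasp_force: 59.0
t 12.38 p [0.6115 0.1768 0.0783] rpy [180.   -0.  173.4] F [-0.1 -0.9 -1.5] w 0.298 g 59.0 j [  6.  19.  96.   0.  65. -77.]
twist rad 0.002 dp cm (turned axes) [ 13.84 -21.55   9.33] (actual axes now) [ 13.88 -21.53   9.33]
```

```bash
python3 -m pendant '[{"dp":[1.2,-1.8,0],"twist":0,"hand":0.9},{"dp":[2.3,-3.6,0],"twist":0,"hand":0.9},{"dp":[2.3,-3.6,0],"twist":0,"hand":0.9},{"dp":[2.3,-3.6,0],"twist":0,"hand":0.9},{"dp":[2.3,-3.6,0],"twist":0,"hand":0.9},{"dp":[2.3,-3.6,1],"twist":0,"hand":0.9},{"dp":[1.15,-1.75,2],"twist":0,"hand":0.9},{"dp":[0,0,2],"twist":0,"hand":0.9},{"dp":[0,0,0],"twist":0,"hand":0.9},{"dp":[0,0,0],"twist":0,"hand":0.9}]'
python3 to.py .4489 -.0211 -.015 173.3
python3 - <<'E'
from h import *
i,p,d=get('wrist'); j,q,e=get('scene'); save('p1',np.hstack([cv2.resize(p,(480,360)),cv2.resize(q[220:460,50:260],(315,360))]))
E
```

```text
t: 13.62
tool_pos: [0.4493, -0.0211, 0.0283]
tcp_rot: [180.0, 0.0, 173.4]
contact_force: [-0.4, 0.7, -0.9]
gripper_width: 0.295
grasp_force: 59.3
t 13.62 p [ 0.4493 -0.0211  0.0283] rpy [180.    0.  173.4] F [-0.4  0.7 -0.9] w 0.295 g 59.3 j [ -17.    0.  124.    0.   56. -101.]
twist rad 0.001 dp cm (turned axes) [ 0.04 -0.01  4.33] (actual axes now) [ 0.04 -0.01  4.33]
```

View pics/p1.png

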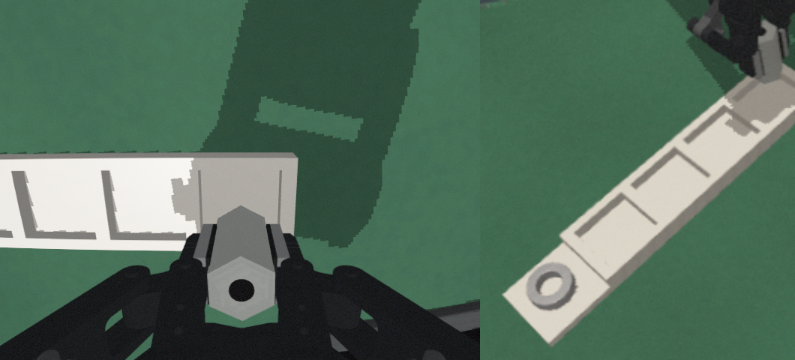

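The hex is held upright (hole at (241,290)), with its foot (240,215) over the middle of the leftmost pocket (200–280).

```bash
python3 -m pendant '[{"dp":[0,0,1.5],"twist":0,"hand":0.9},{"dp":[0,0,1.5],"twist":0,"hand":0.9},{"dp":[0,0,0.8],"twist":0,"hand":0.9},{"dp":[0,0,0.4],"twist":0,"hand":0.9},{"dp":[0,0,0],"twist":0,"hand":0.9},{"dp":[0,0,0],"twist":0,"hand":0.9}]'
```

```text
t: 14.48
tool_pos: [0.4495, -0.0213, -0.0137]
tcp_rot: [-180.0, 0.0, 173.3]
contact_force: [-0.3, -0.8, -1.0]
gripper_width: 0.3
grasp_force: 59.2
```

```bash
python3 -m pendant '[{"dp":[0,0,0.1],"twist":0,"hand":0.9},{"dp":[0,0,0.1],"twist":0,"hand":0.9},{"dp":[0,0,0],"twist":0,"hand":0.9}]'
```

```text
t: 14.85
tool_pos: [0.4491, -0.0212, -0.016]
tcp_rot: [-180.0, 0.0, 173.3]
contact_force: [-0.4, -0.2, -1.7]
gripper_width: 0.302
grasp_force: 59.2
```

```bash
python3 -m pendant '[{"dp":[0,0,0.1],"twist":0,"hand":0.9},{"dp":[0,0,0.1],"twist":0,"hand":0.9},{"dp":[0,0,0],"twist":0,"hand":0.9}]'
```

```text
t: 15.22
tool_pos: [0.4493, -0.0213, -0.0165]
tcp_rot: [-180.0, -0.1, 173.3]
contact_force: [-7.8, 1.6, 16.8]
gripper_width: 0.297
grasp_force: 61.4
```

```bash
python3 -m pendant '[{"dp":[0,0,-0.1],"twist":0,"hand":0.7},{"dp":[0,0,0],"twist":0,"hand":0.5},{"dp":[0,0,0],"twist":0,"hand":0.5},{"dp":[0,0,-2],"twist":0,"hand":0.5},{"dp":[0,0,-4],"twist":0,"hand":0.5},{"dp":[0,0,-5],"twist":-0.134,"hand":0.5},{"dp":[0,0,0],"twist":0,"hand":0.5}]'
python3 to.py .6154 .1083 -.001 181
```

```text
t: 16.1
tool_pos: [0.4525, -0.0222, 0.0972]
tcp_rot: [-179.8, 0.5, -179.0]
contact_force: [0.4, -0.7, -0.0]
gripper_width: 0.499
grasp_force: 0.0
t 16.1 p [ 0.4525 -0.0222  0.0972] rpy [-179.8    0.5 -179. ] F [ 0.4 -0.7 -0. ] w 0.499 g 0.0 j [ -17.   -7.  122.   -0.   64. -108.]
twist rad 0.0 dp cm (turned axes) [-16.51  12.77   9.82] (actual axes now) [-16.42  12.8    9.93]
```

```bash
python3 -m pendant '[{"dp":[-3.3,2.6,0],"twist":0,"hand":0.5},{"dp":[-3.3,2.6,0],"twist":0,"hand":0.5},{"dp":[-3.3,2.6,0],"twist":0,"hand":0.5},{"dp":[-3.3,2.6,0],"twist":0,"hand":0.5},{"dp":[-3.4,2.4,0],"twist":0,"hand":0.5},{"dp":[0,0,1.5],"twist":0,"hand":0.5},{"dp":[0,0,0],"twist":0,"hand":0.5},{"dp":[0,0,0],"twist":0,"hand":0.5}]'
python3 to.py .6154 .1083 -.001 181
python3 - <<'E'
from h import *
i,p,d=get('wrist'); j,q,e=get('scene'); save('p2',np.hstack([cv2.resize(p,(480,360)),cv2.resize(q[220:460,50:290],(320,360))]))
E
```

```text
t: 17.1
tool_pos: [0.6117, 0.109, 0.0771]
tcp_rot: [-180.0, -0.1, -179.1]
contact_force: [-0.1, 0.3, 0.0]
gripper_width: 0.504
grasp_force: 0.0
t 17.1 p [0.6117 0.109  0.0771] rpy [-1.800e+02 -1.000e-01 -1.791e+02] F [-0.1  0.3  0. ] w 0.504 g 0.0 j [ -0.  18.  98.  -0.  64. -91.]
twist rad -0.001 dp cm (turned axes) [-0.37 -0.08  7.81] (actual axes now) [-0.39 -0.08  7.81]
```

View pics/p2.png

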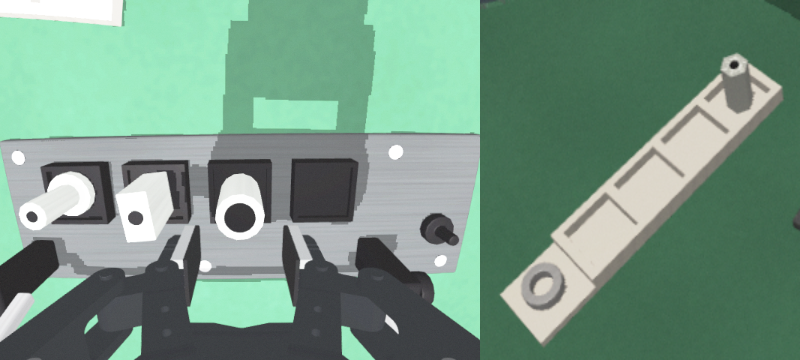

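The hex stands upright in pocket 1 (735,80). The round part (240,215) is centred between the pads (190, 297).

```bash
python3 -m pendant '[{"dp":[-0.37,-0.08,1],"twist":0,"hand":0.45},{"dp":[0,0,3],"twist":0,"hand":0.45},{"dp":[0,0,2.5],"twist":0,"hand":0.45},{"dp":[0,0,1.2],"twist":0,"hand":0.45},{"dp":[0,0,0],"twist":0,"hand":0.45},{"dp":[0,0,0],"twist":0,"hand":0.65},{"dp":[0,0,0],"twist":0,"hand":0.9},{"dp":[0,0,0],"twist":0,"hand":0.9},{"dp":[0,0,0],"twist":0,"hand":0.9},{"dp":[0,0,0],"twist":0,"hand":0.9}]'
```

```text
t: 18.45
tool_pos: [0.6176, 0.1089, 0.0022]
tcp_rot: [-180.0, 0.1, -179.0]
contact_force: [0.3, 0.3, 6.1]
gripper_width: 0.358
grasp_force: 59.3
```

```bash
python3 -m pendant '[{"dp":[0,0,-1],"twist":0,"hand":0.9},{"dp":[0,0,-3],"twist":0,"hand":0.9},{"dp":[0,0,-4],"twist":0,"hand":0.9},{"dp":[0,0,0],"twist":0.133,"hand":0.9},{"dp":[0,0,0],"twist":0,"hand":0.9}]'
python3 to.py .4425 -.0846 -.014 173.3
```

```text
t: 19.08
tool_pos: [0.6163, 0.1089, 0.0813]
tcp_rot: [180.0, -0.0, 173.5]
contact_force: [0.1, 0.6, -0.9]
gripper_width: 0.365
grasp_force: 59.3
t 19.07 p [0.6163 0.1089 0.0813] rpy [180.   -0.  173.5] F [ 0.1  0.6 -0.9] w 0.365 g 59.3 j [ -0.  18.  97.   0.  65. -84.]
twist rad 0.003 dp cm (turned axes) [ 15.   -21.25   9.53] (actual axes now) [ 15.06 -21.21   9.53]
```

```bash
python3 -m pendant '[{"dp":[1.3,-1.8,0],"twist":0,"hand":0.9},{"dp":[2.5,-3.6,0],"twist":0,"hand":0.9},{"dp":[2.5,-3.6,0],"twist":0,"hand":0.9},{"dp":[2.5,-3.6,0],"twist":0,"hand":0.9},{"dp":[2.5,-3.6,0],"twist":0,"hand":0.9},{"dp":[2.5,-3.4,0],"twist":0,"hand":0.9},{"dp":[1.2,-1.65,2],"twist":0,"hand":0.9},{"dp":[0,0,3],"twist":0,"hand":0.9},{"dp":[0,0,0],"twist":0,"hand":0.9},{"dp":[0,0,0],"twist":0,"hand":0.9}]'
python3 to.py .4425 -.0846 -.014 173.3
```

```text
t: 20.32
tool_pos: [0.4433, -0.0848, 0.0315]
tcp_rot: [-180.0, 0.0, 173.4]
contact_force: [0.8, 1.1, -0.8]
gripper_width: 0.361
grasp_force: 59.5
t 20.32 p [ 0.4433 -0.0848  0.0315] rpy [-180.     0.   173.4] F [ 0.8  1.1 -0.8] w 0.361 g 59.5 j [ -25.    0.  124.   -0.   56. -109.]
twist rad 0.002 dp cm (turned axes) [0.09 0.01 4.55] (actual axes now) [0.09 0.01 4.55]
```

```bash
python3 -m pendant '[{"dp":[0.09,0,1.5],"twist":0,"hand":0.9},{"dp":[0,0,1.5],"twist":0,"hand":0.9},{"dp":[0,0,0.8],"twist":0,"hand":0.9},{"dp":[0,0,0.5],"twist":0,"hand":0.9},{"dp":[0,0,0.1],"twist":0,"hand":0.9},{"dp":[0,0,0],"twist":0,"hand":0.9},{"dp":[0,0,0],"twist":0,"hand":0.9}]'
```

```text
t: 21.2
tool_pos: [0.4425, -0.0849, -0.0126]
tcp_rot: [-180.0, 0.0, 173.4]
contact_force: [-0.2, -0.2, -0.8]
gripper_width: 0.359
grasp_force: 59.5
```

```bash
python3 -m pendant '[{"dp":[0,0,0.1],"twist":0,"hand":0.9},{"dp":[0,0,0.1],"twist":0,"hand":0.9},{"dp":[0,0,0],"twist":0,"hand":0.9}]'
```

```text
t: 21.58
tool_pos: [0.4425, -0.0849, -0.0138]
tcp_rot: [-180.0, -0.0, 173.4]
contact_force: [-4.4, 2.0, 11.7]
gripper_width: 0.358
grasp_force: 60.4
```

```bash
python3 -m pendant '[{"dp":[0,0,-0.05],"twist":0,"hand":0.7},{"dp":[0,0,0],"twist":0,"hand":0.5},{"dp":[0,0,0],"twist":0,"hand":0.5},{"dp":[0,0,-2],"twist":0,"hand":0.5},{"dp":[0,0,-4],"twist":0,"hand":0.5},{"dp":[0,0,-4],"twist":-0.107,"hand":0.5},{"dp":[0,0,0],"twist":-0.1,"hand":0.5},{"dp":[0,0,0],"twist":0,"hand":0.5}]'
python3 to.py .6165 .0417 -.001 185.3
```

```text
t: 22.58
tool_pos: [0.4422, -0.0848, 0.0857]
tcp_rot: [-180.0, 0.0, -174.8]
contact_force: [0.0, -0.4, -1.0]
gripper_width: 0.502
grasp_force: 0.0
t 22.57 p [ 0.4422 -0.0848  0.0857] rpy [-180.     0.  -174.8] F [ 0.  -0.4 -1. ] w 0.502 g 0.0 j [ -25.   -6.  123.   -0.   63. -120.]
twist rad -0.002 dp cm (turned axes) [-18.52  10.99   8.67] (actual axes now) [-18.49  11.04   8.68]
```

```bash
python3 -m pendant '[{"dp":[-3.7,2.2,0],"twist":0,"hand":0.5},{"dp":[-3.7,2.2,0],"twist":0,"hand":0.5},{"dp":[-3.7,2.2,0],"twist":0,"hand":0.5},{"dp":[-3.7,2.2,0],"twist":0,"hand":0.5},{"dp":[-3.7,2.2,0],"twist":0,"hand":0.5},{"dp":[0,0,0],"twist":0,"hand":0.5},{"dp":[0,0,0],"twist":0,"hand":0.5}]'
python3 to.py .6165 .0417 -.001 185.3
python3 - <<'E'
from h import *
i,p,d=get('wrist'); j,q,e=get('scene'); save('p3',np.hstack([cv2.resize(p,(480,360)),cv2.resize(q[220:460,50:290],(320,360))]))
E
```

```text
t: 23.45
tool_pos: [0.6152, 0.0415, 0.0842]
tcp_rot: [180.0, -0.1, -174.8]
contact_force: [-0.5, -0.0, -0.5]
gripper_width: 0.501
grasp_force: 0.0
t 23.45 p [0.6152 0.0415 0.0842] rpy [ 1.800e+02 -1.000e-01 -1.748e+02] F [-0.5 -0.  -0.5] w 0.501 g 0.0 j [  -7.   17.   98.   -0.   65. -102.]
twist rad -0.002 dp cm (turned axes) [-0.13  0.01  8.52] (actual axes now) [-0.15  0.    8.52]
```

View pics/p3.png

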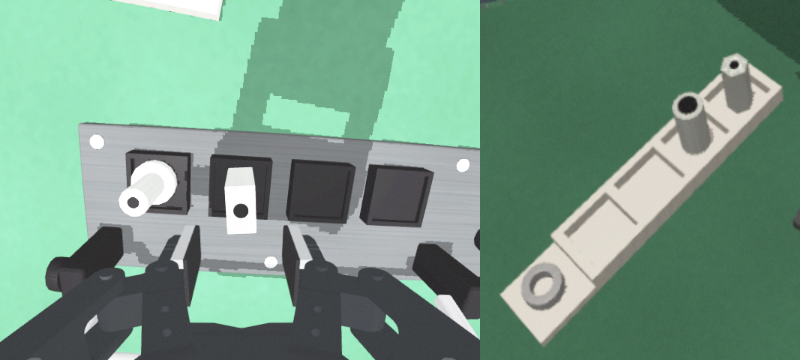

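The round and hex parts stand upright in pockets 2 and 1. The flat part (241,210) is square and centred between the pads (190, 297).

```bash
python3 -m pendant '[{"dp":[-0.1,0,2],"twist":0,"hand":0.5},{"dp":[0,0,3],"twist":0,"hand":0.5},{"dp":[0,0,2.5],"twist":0,"hand":0.5},{"dp":[0,0,1],"twist":0,"hand":0.5},{"dp":[0,0,0],"twist":0,"hand":0.5},{"dp":[0,0,0],"twist":0,"hand":0.65},{"dp":[0,0,0],"twist":0,"hand":0.8},{"dp":[0,0,0],"twist":0,"hand":1},{"dp":[0,0,0],"twist":0,"hand":1},{"dp":[0,0,0],"twist":0,"hand":1},{"dp":[0,0,0],"twist":0,"hand":1}]'
python3 to.py .6165 .0417 -.001 185.3
python3 -m pendant '[{"dp":[0,0,-1],"twist":0,"hand":1},{"dp":[0,0,-3],"twist":0,"hand":1},{"dp":[0,0,-4],"twist":0,"hand":1},{"dp":[0,0,0],"twist":0.105,"hand":1},{"dp":[0,0,0],"twist":0.104,"hand":1},{"dp":[0,0,0],"twist":0,"hand":1}]'
python3 to.py .435 -.1482 -.016 173.3
```

```text
t: 24.92
tool_pos: [0.6185, 0.0416, 0.0019]
tcp_rot: [-180.0, 0.1, -174.8]
contact_force: [-1.4, -0.9, 6.4]
gripper_width: 0.229
grasp_force: 58.9
t 24.93 p [0.6185 0.0416 0.0019] rpy [-1.800e+02  1.000e-01 -1.748e+02] F [-1.4 -0.9  6.4] w 0.229 g 58.9 j [  -7.   24.   99.   -0.   57. -102.]
twist rad -0.001 dp cm (turned axes) [0.2  0.03 0.29] (actual axes now) [0.2  0.03 0.29]
t: 25.68
tool_pos: [0.6169, 0.0418, 0.0804]
tcp_rot: [180.0, -0.0, 173.3]
contact_force: [-0.2, -0.3, -1.0]
gripper_width: 0.226
grasp_force: 58.4
t 25.68 p [0.6169 0.0418 0.0804] rpy [180.   -0.  173.3] F [-0.2 -0.3 -1. ] w 0.226 g 58.4 j [ -7.  17.  98.   0.  65. -90.]
twist rad 0.0 dp cm (turned axes) [ 15.85 -20.99   9.64] (actual axes now) [ 15.85 -20.99   9.65]
```

Placement height for this part is about 0.0019−0.016 = −0.0142.

```bash
python3 -m pendant '[{"dp":[1.3,-1.8,0],"twist":0,"hand":1},{"dp":[2.65,-3.5,0],"twist":0,"hand":1},{"dp":[2.65,-3.5,0],"twist":0,"hand":1},{"dp":[2.65,-3.5,0],"twist":0,"hand":1},{"dp":[2.65,-3.5,0],"twist":0,"hand":1},{"dp":[2.65,-3.5,0],"twist":0,"hand":1},{"dp":[1.3,-1.7,2],"twist":0,"hand":1},{"dp":[0,0,3],"twist":0,"hand":1},{"dp":[0,0,0],"twist":0,"hand":1},{"dp":[0,0,0],"twist":0,"hand":1}]'
python3 to.py .435 -.1482 -.0142 173.3
```

```text
t: 26.92
tool_pos: [0.4359, -0.1483, 0.0313]
tcp_rot: [-180.0, 0.0, 173.3]
contact_force: [1.2, 0.6, 0.2]
gripper_width: 0.226
grasp_force: 58.6
t 26.93 p [ 0.4359 -0.1483  0.0313] rpy [-180.     0.   173.3] F [1.2 0.6 0.2] w 0.226 g 58.6 j [ -33.    1.  122.    0.   56. -116.]
twist rad 0.0 dp cm (turned axes) [0.09 0.   4.55] (actual axes now) [0.09 0.01 4.55]
```

```bash
python3 -m pendant '[{"dp":[0.09,0,1.5],"twist":0,"hand":1},{"dp":[0,0,1.5],"twist":0,"hand":1},{"dp":[0,0,0.8],"twist":0,"hand":1},{"dp":[0,0,0.5],"twist":0,"hand":1},{"dp":[0,0,0.1],"twist":0,"hand":1},{"dp":[0,0,0.1],"twist":0,"hand":1},{"dp":[0,0,0],"twist":0,"hand":1},{"dp":[0,0,0],"twist":0,"hand":1}]'
```

```text
t: 27.92
tool_pos: [0.4347, -0.1483, -0.0142]
tcp_rot: [-180.0, 0.1, 173.3]
contact_force: [0.2, 0.2, -1.0]
gripper_width: 0.233
grasp_force: 58.8
```

```bash
python3 -m pendant '[{"dp":[0,0,0.1],"twist":0,"hand":1},{"dp":[0,0,0],"twist":0,"hand":1}]'
```

```text
t: 28.18
tool_pos: [0.4348, -0.1483, -0.0142]
tcp_rot: [-180.0, -0.0, 173.3]
contact_force: [-4.3, 2.4, 12.0]
gripper_width: 0.228
grasp_force: 60.5
```

```bash
python3 -m pendant '[{"dp":[0,0,-0.05],"twist":0,"hand":0.75},{"dp":[0,0,0],"twist":0,"hand":0.55},{"dp":[0,0,0],"twist":0,"hand":0.55},{"dp":[0,0,-2],"twist":0,"hand":0.55},{"dp":[0,0,-4],"twist":0,"hand":0.55},{"dp":[0,0,-4],"twist":-0.134,"hand":0.55},{"dp":[0,0,0],"twist":0,"hand":0.55}]'
python3 to.py .6174 -.0299 -.001 181
```

```text
t: 29.05
tool_pos: [0.4368, -0.1496, 0.0883]
tcp_rot: [-179.8, 0.4, -179.1]
contact_force: [0.7, -0.2, -0.5]
gripper_width: 0.449
grasp_force: 0.0
t 29.05 p [ 0.4368 -0.1496  0.0883] rpy [-179.8    0.4 -179.1] F [ 0.7 -0.2 -0.5] w 0.449 g 0.0 j [ -33.   -5.  121.   -0.   63. -124.]
twist rad -0.001 dp cm (turned axes) [-18.27  11.65   8.93] (actual axes now) [-18.2   11.71   8.99]
```

```bash
python3 -m pendant '[{"dp":[-3.7,2.3,0],"twist":0,"hand":0.55},{"dp":[-3.7,2.35,0],"twist":0,"hand":0.55},{"dp":[-3.7,2.35,0],"twist":0,"hand":0.55},{"dp":[-3.7,2.35,0],"twist":0,"hand":0.55},{"dp":[-3.7,2.35,0],"twist":0,"hand":0.55},{"dp":[0,0,0],"twist":0,"hand":0.55},{"dp":[0,0,0],"twist":0,"hand":0.55}]'
python3 to.py .6174 -.0299 -.001 181
python3 - <<'E'
from h import *
i,p,d=get('wrist'); j,q,e=get('scene'); save('p4',np.hstack([cv2.resize(p,(480,360)),cv2.resize(q[220:460,50:290],(320,360))]))
E
```

```text
t: 29.92
tool_pos: [0.6162, -0.0281, 0.0834]
tcp_rot: [180.0, -0.2, -179.1]
contact_force: [1.1, -0.2, 0.0]
gripper_width: 0.451
grasp_force: 0.0
t 29.93 p [ 0.6162 -0.0281  0.0834] rpy [ 180.    -0.2 -179.1] F [ 1.1 -0.2  0. ] w 0.451 g 0.0 j [ -13.   17.   98.   -0.   65. -104.]
twist rad -0.002 dp cm (turned axes) [-0.12 -0.19  8.44] (actual axes now) [-0.14 -0.19  8.44]
```

View pics/p4.png

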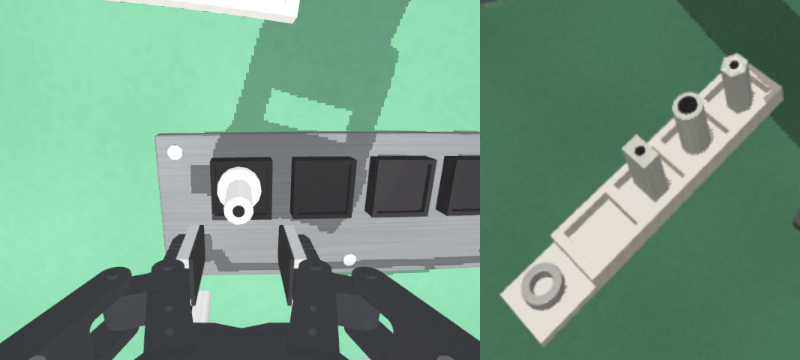

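Three parts stand upright in pockets 1–3. The flanged shank (238,211) sits just left of the pad centre (242), which matches the −0.19 cm correction.

```bash
python3 -m pendant '[{"dp":[-0.1,-0.19,2],"twist":0,"hand":0.55},{"dp":[0,0,3],"twist":0,"hand":0.55},{"dp":[0,0,2.4],"twist":0,"hand":0.55},{"dp":[0,0,1],"twist":0,"hand":0.55},{"dp":[0,0,0],"twist":0,"hand":0.55},{"dp":[0,0,0],"twist":0,"hand":0.7},{"dp":[0,0,0],"twist":0,"hand":0.8},{"dp":[0,0,0],"twist":0,"hand":1},{"dp":[0,0,0],"twist":0,"hand":1},{"dp":[0,0,0],"twist":0,"hand":1},{"dp":[0,0,0],"twist":0,"hand":1}]'
python3 -m pendant '[{"dp":[0,0,-1],"twist":0,"hand":1},{"dp":[0,0,-3],"twist":0,"hand":1},{"dp":[0,0,-4],"twist":0,"hand":1},{"dp":[0,0,0],"twist":0.133,"hand":1},{"dp":[0,0,0],"twist":0,"hand":1}]'
python3 to.py .4275 -.2117 -.0142 173.3
```

```text
t: 31.4
tool_pos: [0.6196, -0.0303, 0.0024]
tcp_rot: [-180.0, 0.1, -179.1]
contact_force: [-0.7, 0.2, 5.9]
gripper_width: 0.214
grasp_force: 58.5
t: 32.02
tool_pos: [0.6182, -0.0298, 0.0812]
tcp_rot: [180.0, -0.0, 173.4]
contact_force: [0.4, -0.3, -1.7]
gripper_width: 0.218
grasp_force: 58.6
t 32.02 p [ 0.6182 -0.0298  0.0812] rpy [180.   -0.  173.4] F [ 0.4 -0.3 -1.7] w 0.218 g 58.6 j [-13.  17.  98.   0.  65. -97.]
twist rad 0.002 dp cm (turned axes) [ 16.81 -20.29   9.54] (actual axes now) [ 16.85 -20.26   9.54]
```

```bash
python3 -m pendant '[{"dp":[1.4,-1.7,0],"twist":0,"hand":1},{"dp":[2.8,-3.4,0],"twist":0,"hand":1},{"dp":[2.8,-3.4,0],"twist":0,"hand":1},{"dp":[2.8,-3.4,0],"twist":0,"hand":1},{"dp":[2.8,-3.4,0],"twist":0,"hand":1},{"dp":[2.8,-3.3,0],"twist":0,"hand":1},{"dp":[1.4,-1.7,2],"twist":0,"hand":1},{"dp":[0,0,3],"twist":0,"hand":1},{"dp":[0,0,0],"twist":0,"hand":1},{"dp":[0,0,0],"twist":0,"hand":1}]'
python3 to.py .4275 -.2117 -.0142 173.3
```

```text
t: 33.28
tool_pos: [0.4283, -0.212, 0.0314]
tcp_rot: [-180.0, 0.0, 173.4]
contact_force: [0.4, -0.7, -0.7]
gripper_width: 0.218
grasp_force: 58.7
t 33.27 p [ 0.4283 -0.212   0.0314] rpy [-180.     0.   173.4] F [ 0.4 -0.7 -0.7] w 0.218 g 58.7 j [ -40.    4.  120.    0.   56. -123.]
twist rad 0.001 dp cm (turned axes) [0.08 0.02 4.56] (actual axes now) [0.08 0.02 4.56]
```

```bash
python3 -m pendant '[{"dp":[0.09,0,1.5],"twist":0,"hand":1},{"dp":[0,0,1.5],"twist":0,"hand":1},{"dp":[0,0,0.8],"twist":0,"hand":1},{"dp":[0,0,0.5],"twist":0,"hand":1},{"dp":[0,0,0.1],"twist":0,"hand":1},{"dp":[0,0,0.1],"twist":0,"hand":1},{"dp":[0,0,0],"twist":0,"hand":1},{"dp":[0,0,0],"twist":0,"hand":1}]'
```

```text
t: 34.28
tool_pos: [0.4274, -0.2122, -0.0137]
tcp_rot: [-180.0, 0.0, 173.3]
contact_force: [-0.5, 0.2, -0.3]
gripper_width: 0.224
grasp_force: 58.7
```

```bash
python3 -m pendant '[{"dp":[0,0,0.1],"twist":0,"hand":1},{"dp":[0,0,0],"twist":0,"hand":1}]'
```

```text
t: 34.52
tool_pos: [0.4274, -0.2122, -0.0137]
tcp_rot: [-180.0, -0.0, 173.3]
contact_force: [-4.7, 3.1, 10.4]
gripper_width: 0.219
grasp_force: 59.7
```

```bash
python3 -m pendant '[{"dp":[0,0,-0.05],"twist":0,"hand":0.75},{"dp":[0,0,0],"twist":0,"hand":0.55},{"dp":[0,0,0],"twist":0,"hand":0.55},{"dp":[0,0,-2],"twist":0,"hand":0.55},{"dp":[0,0,-4],"twist":0,"hand":0.55},{"dp":[0,0,-5],"twist":0,"hand":0.55},{"dp":[0,0,-5],"twist":0,"hand":0.55},{"dp":[0,0,0],"twist":0,"hand":0.55},{"dp":[0,0,0],"twist":0,"hand":0.55}]'
python3 - <<'E'
from h import *
j,q,e=get('scene'); save('p5',q)
E
```

```text
t: 35.65
tool_pos: [0.4266, -0.2115, 0.1446]
tcp_rot: [180.0, -0.1, 173.3]
contact_force: [-0.3, -0.8, -1.2]
gripper_width: 0.449
grasp_force: 0.0
```

View pics/p5.png

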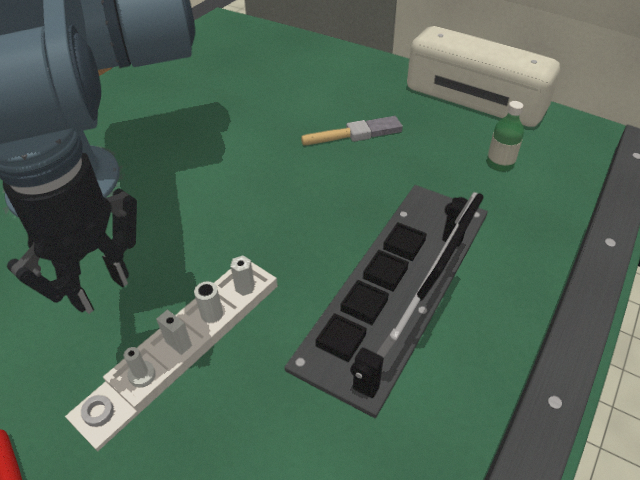

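All four parts stand upright in order, at hex (242,275), round (208,300), flat (173,332) and flanged (137,367). The bar is still up and the gripper is clear.

```bash
python3 -c "
from rig import r
print(r.finish_job())"
```

```text
the job is handed in; nothing more can be done
None
```

The job is handed in at about 36 s: the hold-down bar stands up past vertical, and the hex, round, flat and flanged samples stand upright in tray pockets 1 to 4, in their fixture order from left to right.

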